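# Lean a cabinet door on the marking-out easel and hold the sprung pointer at its mark

### The arm

A 6-joint arm with a two-finger parallel gripper is mounted at the origin on the work surface. World frame = base frame: x ahead of the robot, y to its left, z up, the work surface at z = 0. Lengths are in m, angles in rad, forces in N, time in s.
With the tool pointing down it reaches from about 0.425 to 0.95 m from the base axis. Payload 3.5 kg.
Tool frame: the origin (TCP) lies midway between the tips of the shut fingers; the grasp point (between the pads) lies 19 mm behind it (ctrl.pinch_z is the distance from the TCP to the grasp point, in m); z points along the fingers, y is the line along which they close (so a half turn about z gives the same grasp; the last joint's range is limited). The gripper opens to 85 mm and grips with 20 to 120 N. Pads are 22 mm wide; open, the fingers measure 114 mm over their backs; the gripper's body (76 mm by 85 mm) begins 54 mm behind the grasp point. The pads swing forward as they close: fully open they stand 13 mm farther back than shut.
Start: joints at [1.178, 0.286, 1.577, -0, 1.279, -0.15], TCP at [0.162, 0.655, 0.231] pointing down, gripper open.
Joint ranges: [-2.77, 2.77], [-0.9, 2.22], [0.21, 2.48], [-1.53, 4.67], [0.24, 2.81], [-2.84, 2.84]. Speed limits (rad/s): [2.79, 2.79, 3.14, 3.14, 3.14, 3.14].

### API

Orientations are given as a unit quaternion [x, y, z, w].
In Python, from plant import get_state, viewer, sign_off, ctrl gives the robot as it stands. The module is installed in compiled form; this text tells all that it offers.
- The arm moves only by the shell command python3 -m handwheel 'ROWS' [FORCE]. ROWS is JSON, a list that holds one entry, the list of rows, each a list of 5 numbers: the finger opening in m, from 0 to 0.0854, then the shift along the tool's x, y, z in m, then the turn about the tool's z in degrees. In form: [[[claw, x, y, z, spin], ...]]. A call has 1 to 12 rows; each row shifts and turns the commanded pose from where the row before left it, along the tool's axes as they then stand; what a row does not reach is not made up. A row lasts 1/12 s, in which the tool goes at most 41.7 mm and 7.16 degrees, less where a joint would pass 70% of its speed; a pose out of reach is approached as far as the arm can. A call is refused whole if a number of a shift passes 0.0417 or a number of a turn 7.16, either way. A call with a gripper value outside its range is refused whole. The fingers move at their own pace and stop on an object; FORCE is the grip in N (left out, the last holds). Time passes only in rows, so rows that do not move let the fingers close. It gives the time, the measured TCP pose, the force, the opening and the grip force at its end, in the units of the state.
- get_state(): the state, without advancing time (a new reading comes with each control period).
- viewer.read_camera(name): name is "scene" or "top" or "wrist"; returns the picture (400x640x3 uint8, blue, green, red); there is no depth.
- viewer.camera_params(name): a dict with "fov_y" (degrees; the focal length in pixels is half the picture's height over the tangent of half this angle, whatever the lens; pixels are square), "cx", "cy" (the principal point, pixels), "xyz" and "attitude" of the camera in the world; the wrist camera has in their place "hand_eye" (4x4, takes a point from camera to tool coordinates, whose origin is the TCP and whose axes are the flange's). Camera axes: x right, y up, looking along -z (the intrinsics and any distortion apply to the point x, -y, -z); pixel columns grow to the right and rows downward; lengths in m; the calibration is good to about 2 mm. The wrist camera is an equidistant fisheye: a pixel r from the principal point sees the ray r / f radians off the axis. A picture is of the moment at which its call begins: read the wrist's pose just before it. camera_params takes no time and is no camera call.
- sign_off(): hands the job in; it is judged then, once.
Trained networks look in the newest picture that a camera, given by its name, has taken for a name from the list of things; names that differ only in an ending like _2 or _b are one class to them, and where a whole thing is asked for, a point or a joint stands for the part that bears it (a point fixed in the world has none). Each returns a list of dicts, best first, with "confidence" (0 to 1); they miss things now and then, are a little off and sometimes report something else, mostly with a low value. They report only what shows in the picture. A call takes as long as a camera call.
- viewer.look_for(camera, name): "extent" ([left, top, width, height] as shares, 0 to 1, of the picture: columns of its width, rows of its height, round what is visible of it).
- viewer.outline_of(camera, name): "mask" (400x640 bool, what is visible of it) and "extent" ([left, top, width, height] as shares, 0 to 1, of the picture: columns of its width, rows of its height, round what is visible of it).
- viewer.pinpoint(camera, name): "xy" ([column, row] as shares, 0 to 1, of the picture: columns of its width, rows of its height: a listed point, or the origin of a listed thing).
The state is a dict: "time": time; "qpos": joint angles; "dq": joint speeds; "joint_efforts": joint torques, N m; "eef_pos": TCP position; "tcp_rot": TCP orientation; "contact_force": force on the tool from outside, world axes, zero at the start; "wrist_torque": the same for the moment, N m; "opening": opening from 0.0 (shut) to 1.0 (fully open); "finger_force": force on a finger pad.
Only numpy, scipy, OpenCV 4.12 (cv2) and the standard library are available. Lean on these libraries where they do the work, as an engineer would, in place of code of your own. Each camera call takes 0.05 s, during which the arm holds its last target. There are 200 camera calls.

### The job

Take the taller of the two cabinet fronts (the door) out of the rack and lean it on the marking-out easel: foot on the ledge, flat against the backrest, framed face outwards, and its end up against the side stop; then let go of it. Next draw the sprung pointer rod out by its knob until the black ring on the rod is level with the mouth of its tube, and finish while still holding it there so that the knob hole can be marked. Leave the drawer front in the rack and the other things on the bench where they are.

Things in the scene. Friction and masses are not known exactly. Their poses are not given: they have to be found in the camera images.
- door_center (a point): Centre of the cabinet door, the taller of two blue framed fronts: 240 wide (y), 170 tall (z, up), 18 thick (x), 0.3-0.7 kg. Framed face (frame 50 wide, middle panel sunk 6 mm) towards its +x; back nearly flat. Starts upright on its long edge in the rack, foot 18 mm above the bench; pinch its top rail from above across the 18 mm.
- drawer_front_center (a point): Centre of the drawer front, the lower blue framed front: 240 wide (y), 100 tall (z), 18 thick (x). It stands in the other slot of the rack, 70 mm beside the door, its top 118 mm above the bench. Leave it.
- rack: Plywood rack fixed to the bench, 150 (x) by 250 (y), base 18 thick; origin at the centre of its underside, z up. Two slots along its y, at x = -35 and +35 mm, each between two pairs of upright dowels (12 dia, tops 82 mm above the bench, y = -75 and +75 mm), 21 mm clear. The door stands in either slot, face towards rack +x.
- easel: Marking-out easel fixed to the bench. Origin at bench height below the seat corner; x points level out of its front (away from the backrest), y along the ledge, z up. Ply base x -105 to 95, y -360 to 125 mm. The backrest (236 wide, 110 up its slope) leans 20 deg, top towards -x. Door in place: centre x -21, y 0, z 128 mm, its up axis (-0.342, 0, 0.940), its face axis (0.940, 0, 0.342).
- easel_seat (a point): Middle of the corner where the easel's backrest face meets the top of the ledge, 45 mm above the bench; axes as the easel's. The ledge is square to the backrest, so it slopes 20 deg down towards it; it reaches 40 mm out, to an aluminium lip that stands 10 mm above it.
- side_stop (a point): Point on the face of the side stop: an aluminium plate across the -y end of the ledge, reaching 60 mm up the slope. Its face looks along easel +y and lies at easel y = -120 mm. The end of the door goes against it. Axes as the easel's.
- pointer_knob (a point): Centre (half-way up) of the upright black pull knob of the sprung pointer: 24 dia, 34 tall, on a stem 8 dia, 13 free, over the rod's head, 18 mm square. 155 mm above the bench, at easel x 49, y -160 mm with the rod in; drawn along easel +y. 67 mm clear of the leaning door at that height. A needle on the head points towards the door.
- tube_mouth (a point): Centre of the mouth of the pointer's tube, on the rod's axis, 116 mm above the bench; axes as the easel's. The tube (aluminium, 22 dia, black collar 27 dia at the mouth) lies level along easel y from here to y -360 mm, on two posts; the 8 mm rod comes out of it towards easel +y.
- pointer (a joint): How far the pointer rod is drawn out, m: 0 fully in, end stop 0.110. An inner spring pulls it in, about 3 N at 0 and 7 N at the mark; it flies back when let go. The mark is the rod's only ring, black, 3 mm wide, hidden in the tube at first; its middle is level with the tube's mouth at 0.075.
- sander: Random-orbit sander standing on its pad, 125 dia, 150 tall, with a dust spout; origin at the centre of its underside. Leave it.
- ear_defenders: Red ear defenders lying on the bench, about 175 by 175, 80 tall; origin on the bench midway between the cups. Leave them.
- paint_tin: Closed steel paint tin, 104 dia, 110 tall; origin at the centre of its underside. Leave it.

How it is judged:
On the way, in this order (a step that is already met when the one before it is completed fails the run):
1. the door leans on the easel against backrest and side stop, and is let go (angle between door_center's own z axis and vertical between 0.279 and 0.419 rad and angle between door_center's own x axis and vertical below 1.4 rad and angle between the y axis of door_center and the y axis of easel, either way round below 0.052 rad and y of door_center in the frame of easel between -0.005 and 0.005 m and x of door_center in the frame of easel between -0.0286 and -0.0126 m and z of door_center in the frame of easel between 0.12 and 0.136 m and contact force between the fingers and anything else below 0.5 N), for 0.4 s.
2. the pointer rod is drawn out and held with its ring level with the mouth of the tube (value of joint pointer between 0.071 and 0.079 m and velocity of joint pointer between -0.01 and 0.01 m/s and contact force between the fingers and anything else above 2 N and distance between the grasp point and pointer_knob below 0.045 m), for 0.3 s.
At the end, for the whole second after the job is handed in: The door leans back 20 degrees (within 4) on the easel, face outwards, square within 3 degrees, its end within 5 mm of the side stop, its centre within 8 mm of its place; the fingers hold the pointer's knob, still, with the rod drawn out 75 mm within 4 mm (ring at the tube's mouth) (all of step 2 and angle between door_center's own z axis and vertical between 0.279 and 0.419 rad and angle between door_center's own x axis and vertical below 1.4 rad and angle between the y axis of door_center and the y axis of easel, either way round below 0.052 rad and y of door_center in the frame of easel between -0.005 and 0.005 m and x of door_center in the frame of easel between -0.0286 and -0.0126 m and z of door_center in the frame of easel between 0.12 and 0.136 m); the arm keeps its last pose, push and grip.
It fails at once if the drawer front is moved in the rack or taken out (distance of drawer_front_center from where it was at the start of the episode above 0.02 m).
It fails at once if the sander is disturbed (distance of sander from where it was at the start of the episode above 0.02 m).
It fails at once if the ear defenders are disturbed (distance of ear_defenders from where it was at the start of the episode above 0.02 m).
It fails at once if the paint tin is disturbed (distance of paint_tin from where it was at the start of the episode above 0.02 m).
It also fails if it takes over 61 s, if anything falls off the work surface, if the arm or the gripper's body presses on something with over 40 N, if the wrist force passes 120 N, or if a joint passes its speed limit or range.

## Working session

There is one attempt and no reset: what is moved stays moved. The work goes in short steps, Python scripts to look and compute and a shell command to move; the robot and the scene stay as the last step left them, time stands still between calls to the robot, and variables do not carry over. Pictures are saved under pics/ and viewed, at most 10 in all, crops included, and the job is handed in when it is done.

```bash
mkdir -p pics; cat > h.py <<'E'
import numpy as np,cv2
from scipy.spatial.transform import Rotation as R
from plant import get_state,viewer,sign_off,ctrl
def ray(cam,u,v,st=None):
    p=viewer.camera_params(cam);f=200/np.tan(np.radians(p['fov_y'])/2)
    x,y=(u-p['cx']),(v-p['cy'])
    if cam=='wrist':
        r=np.hypot(x,y);t=r/f
        d=np.array([np.sin(t)*x/r,-np.sin(t)*y/r,-np.cos(t)])
        H=np.array(p['hand_eye']);Rt=R.from_quat(st['tcp_rot']).as_matrix()
        return Rt@H[:3,3]+np.array(st['eef_pos']),Rt@H[:3,:3]@d
    d=np.array([x/f,-y/f,-1.])
    a=np.array(p['attitude']);A=a if a.shape==(3,3) else R.from_quat(a).as_matrix()
    return np.array(p['xyz']),A@d/np.linalg.norm(d)
def atz(o,d,z): return o+d*(z-o[2])/d[2]
def tri(rs):
    M=sum(np.eye(3)-np.outer(d,d) for o,d in rs);b=sum((np.eye(3)-np.outer(d,d))@o for o,d in rs)
    return np.linalg.solve(M,b)
E
python3 - <<'E'
from h import *
print(get_state(),ctrl.pinch_z)
for c in ['scene','top','wrist']:
    print(c,viewer.camera_params(c)); cv2.imwrite(f'pics/{c}0.png',viewer.read_camera(c))
Z=dict(door_center=.103,drawer_front_center=.068,rack=0,easel=0,easel_seat=.045,side_stop=None,pointer_knob=.155,tube_mouth=.116,sander=0,ear_defenders=0,paint_tin=0)
for n in Z:
    rs=[]
    for c in ['scene','top']:
        r=viewer.pinpoint(c,n)
        if r:
            u,v=r[0]['xy'][0]*640,r[0]['xy'][1]*400;q=ray(c,u,v);rs.append(q)
            print(n,c,round(r[0]['confidence'],2),round(u),round(v),atz(*q,Z[n]).round(3) if Z[n] is not None else '')
    if len(rs)==2: print('   tri',tri(rs).round(3))
E
```

```text
{'time': 0.0, 'qpos': array([ 1.17799245e+00,  2.87149278e-01,  1.57819556e+00, -2.39236662e-05,
        1.27858942e+00, -1.49979784e-01]), 'dq': array([-2.55068755e-04, -1.76156287e-03,  1.14487876e-03,  5.14809998e-06,
       -1.85891026e-04, -9.37023214e-04]), 'joint_efforts': array([-2.51958563e-04, -4.06000078e+01, -2.92620224e+01, -1.81102096e-04,
        6.01521431e-03,  2.57150546e-06]), 'eef_pos': array([0.16200723, 0.65458695, 0.22994805]), 'tcp_rot': array([ 1.21110463e-01,  9.92638345e-01, -1.13101737e-03, -3.02827904e-04]), 'contact_force': array([ 0.16607415, -0.04770913, -0.06043319]), 'wrist_torque': array([-0.01046   , -0.03937867,  0.0269669 ]), 'finger_force': 0.0, 'opening': 0.9993492843562121} 0.0187
scene {'fov_y': 47.736358954607354, 'cx': 321.955002733154, 'cy': 197.92374664337046, 'xyz': array([ 1.01497656, -0.31888   ,  1.08686145]), 'attitude': array([0.23780039, 0.12408255, 0.44470694, 0.8545702 ])}
top {'fov_y': 52.93688961622561, 'cx': 328.0015168948334, 'cy': 202.28158879348422, 'xyz': array([ 2.95892334e-01, -2.29275166e-04,  1.19711115e+00]), 'attitud
[... 1024 characters left out ...]
ene 0.67 305 238 [ 0.571 -0.063  0.045]
easel_seat top 0.7 356 195 [ 0.593 -0.054  0.045]
   tri [ 0.584 -0.061  0.068]
side_stop scene 0.75 397 124 
side_stop top 0.84 402 200 
   tri [ 0.577 -0.021  0.483]
pointer_knob scene 0.68 258 276 [ 0.636 -0.226  0.155]
pointer_knob top 0.44 420 179 [ 0.625 -0.218  0.155]
   tri [ 0.63  -0.223  0.138]
tube_mouth top 0.74 427 180 [ 0.636 -0.245  0.116]
sander top 0.61 436 297 [ 0.321 -0.309  0.   ]
ear_defenders scene 0.75 405 244 [0.72  0.155 0.   ]
ear_defenders top 0.89 288 154 [0.717 0.168 0.   ]
   tri [ 0.718  0.165 -0.012]
paint_tin scene 0.71 460 176 [0.646 0.427 0.   ]
paint_tin top 0.83 207 166 [0.654 0.417 0.   ]
   tri [0.65  0.414 0.015]
```

View pics/scene0.png

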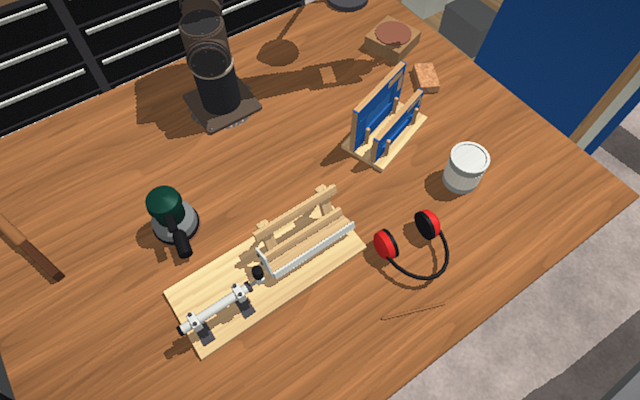

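View pics/top0.png

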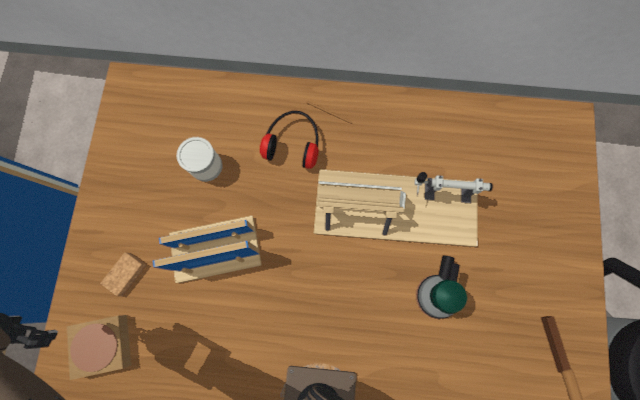

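Scene picture: the door is the taller, rear front (about 378,105), the drawer front is at (400,125), and the framed faces point to +x. Top picture: the door's top edge runs (153,263)–(257,247). The easel's lip is on the +x side (330–405,187), with the knob at (421,178). Next I refine with enlarged crops.

```bash
python3 - <<'E'
from h import *
t=cv2.imread('pics/top0.png')
a=cv2.resize(t[160:255,305:505],None,fx=4,fy=4,interpolation=cv2.INTER_CUBIC)
b=cv2.resize(t[210:288,145:271],None,fx=2.6,fy=2.6,interpolation=cv2.INTER_CUBIC)
o=np.zeros((600,800,3),np.uint8);o[:380]=a;o[390:390+b.shape[0],:b.shape[1]]=b
cv2.imwrite('pics/crop1.png',o)
for n,u,v,z in [('doorL',153,263,.188),('doorR',257,247,.188),('base1',317,172,.018),('base2',478,178,.018),('base3',477,245,.018),('base4',315,235,.018)]:
    print(n,atz(*ray('top',u,v),z).round(4))
E
```

```text
doorL [0.3339 0.4435 0.188 ]
doorR [0.3979 0.1906 0.188 ]
base1 [0.6608 0.0703 0.018 ]
base2 [ 0.6878 -0.4213  0.018 ]
base3 [ 0.4818 -0.4204  0.018 ]
base4 [0.4665 0.0567 0.018 ]
```

View pics/crop1.png

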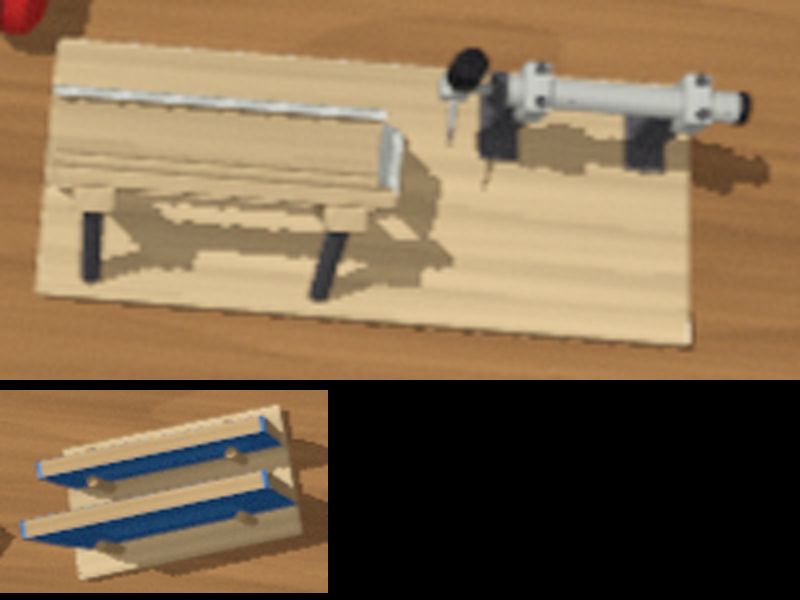

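```bash
python3 - <<'E'
from h import *
P=[atz(*ray('top',u,v),.188) for u,v in [(153.5,260.8),(246.9,240.8),(248.8,247.7),(153.5,266.5)]]
print(np.round(P,4),np.mean(P,0).round(4))
e=(P[0]+P[3]-P[1]-P[2])[:2]/2;print('len',np.linalg.norm(e),'door x yaw',np.degrees(np.arctan2(e[1],e[0]))-90)
from scipy.optimize import least_squares
px=np.array([(320,170),(477.5,178.7),(477.5,246),(314.3,233.3)]);B=np.array([(.095,.125),(.095,-.36),(-.105,-.36),(-.105,.125)])
for z in (.012,.018):
    W=np.array([atz(*ray('top',*p),z)[:2] for p in px])
    f=lambda q:(B@np.array([[np.cos(q[2]),np.sin(q[2])],[-np.sin(q[2]),np.cos(q[2])]])+q[:2]-W).ravel()
    r=least_squares(f,[.58,-.06,0]);print('easel',r.x.round(4),np.degrees(r.x[2]),(r.fun*1e3).round(1))
s=get_state();Rt=R.from_quat(s['tcp_rot']).as_matrix()
print('shift to door hover',Rt.T@(np.r_[np.mean(P,0)[:2],.36]-s['eef_pos']))
E
```

```text
[[0.3394 0.4433 0.188 ]
 [0.4111 0.2181 0.188 ]
 [0.3943 0.2109 0.188 ]
 [0.3255 0.4406 0.188 ]] [0.3676 0.3282 0.188 ]
len 0.23804925023426457 door x yaw 17.143744007083953
easel [ 0.5796 -0.0635  0.0238] 1.365245884543445 [ 1.6  1.6 -4.3  0.8  3.3 -1.9 -0.6 -0.6]
easel [ 0.5782 -0.0626  0.0238] 1.365245715377776 [ 2.1  2.9 -3.7 -0.4  2.8 -3.1 -1.1  0.6]
shift to door hover [-0.2779119  -0.26798781 -0.12868523]
```

```bash
python3 -m handwheel '[[[0.0854,-0.0232,-0.0223,-0.0107,0],[0.0854,-0.0232,-0.0223,-0.0107,0],[0.0854,-0.0232,-0.0223,-0.0107,0],[0.0854,-0.0232,-0.0223,-0.0107,0],[0.0854,-0.0232,-0.0223,-0.0107,0],[0.0854,-0.0232,-0.0223,-0.0107,0],[0.0854,-0.0232,-0.0223,-0.0107,0],[0.0854,-0.0232,-0.0223,-0.0107,0],[0.0854,-0.0232,-0.0223,-0.0107,0],[0.0854,-0.0232,-0.0223,-0.0107,0],[0.0854,-0.0232,-0.0223,-0.0107,0],[0.0854,-0.0232,-0.0223,-0.0107,0]]]' 40
python3 -m handwheel '[[[0.0854,0,0,0,6.5],[0.0854,0,0,0,6.5],[0.0854,0,0,0,6.5],[0.0854,0,0,0,6.5],[0.0854,0,0,0,6.5],[0.0854,0,0,0,6.5],[0.0854,0,0,0,6.5],[0.0854,0,0,0,6.5],[0.0854,0,0,0,7],[0.0854,0,0,0,0],[0.0854,0,0,0,0]]]'
python3 - <<'E'
from h import *
s=get_state();im=viewer.read_camera('wrist');cv2.imwrite('pics/w1.png',im)
M=R.from_quat(s['tcp_rot']).as_matrix();print(s['eef_pos'],np.degrees(np.arctan2(M[1,1],M[0,1])),s['time'])
for n,z in (('door_center',.103),('drawer_front_center',.068),('rack',0)):
    for r in viewer.pinpoint('wrist',n)[:1]:
        u,v=r['xy'][0]*640,r['xy'][1]*400;print(n,r['confidence'],u,v,atz(*ray('wrist',u,v,s),z))
E
```

```text
time: 2.25
eef_pos: [0.3686, 0.3271, 0.3605]
tcp_rot: [0.121, 0.993, 0.0, 0.0]
contact_force: [0.2, 0.9, 0.0]
opening: 1.003
finger_force: 0.0
time: 3.17
eef_pos: [0.3681, 0.3285, 0.3598]
tcp_rot: [0.593, 0.805, 0.0, 0.0]
contact_force: [0.8, -0.2, -0.3]
opening: 0.998
finger_force: 0.0
[0.36809808 0.32849082 0.35983105] 17.268321705926216 3.1667
drawer_front_center 0.72 362.176 158.6 [0.42850875 0.35467783 0.068     ]
rack 0.78 335.67999999999995 154.07999999999998 [0.39712462 0.34202042 0.        ]
```

View pics/w1.png

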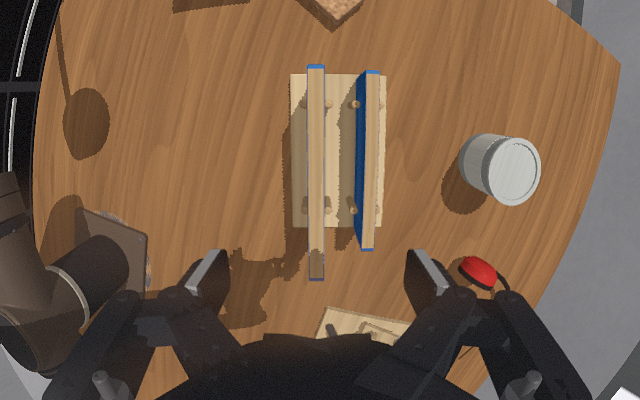

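The wrist view shows the door's top rail vertical at column 316, rows 66–280. That is centred between the fingers and parallel to them. I'll compute its exact ends and yaw.

```bash
python3 - <<'E'
from h import *
s=get_state()
P=[atz(*ray('wrist',u,v,s),.188) for u,v in [(307.5,67),(325,67),(324,280),(309,280)]]
c=np.mean(P,0);e=(P[0]+P[1]-P[2]-P[3])/2
M=R.from_quat(s['tcp_rot']).as_matrix()
print(c,np.linalg.norm(e),np.degrees(np.arctan2(e[1],e[0]))-90,np.linalg.norm(P[0]-P[1]))
print(M.T@(np.r_[c[:2],.188]-s['eef_pos']))
E
```

```text
[0.3682442  0.32889248 0.188     ] 0.23518412090237306 17.237118301472165 0.017437949009464906
[0.00033271 0.00021849 0.17175479]
```

```bash
python3 -m handwheel '[[[0.06,0,0,0.033,0],[0.06,0,0,0.033,0],[0.06,0,0,0.033,0],[0.06,0,0,0.033,0],[0.06,0,0,0.03,0],[0.06,0,0,0.025,0],[0.06,0,0,0.015,0],[0.06,0,0,0,0],[0.06,0,0,0,0]]]' 50
python3 -m handwheel '[[[0,0,0,0,0],[0,0,0,0,0],[0,0,0,0,0],[0,0,0,0,0],[0,0,0,0,0],[0,0,0,0,0],[0,0,0,0,0],[0,0,0,0,0]]]' 60
```

```text
time: 4.12
eef_pos: [0.3678, 0.3283, 0.1572]
tcp_rot: [0.594, 0.805, -0.001, -0.0]
contact_force: [0.7, -0.1, 0.5]
opening: 0.703
finger_force: 0.0
time: 4.78
eef_pos: [0.3689, 0.329, 0.1595]
tcp_rot: [0.594, 0.804, 0.001, 0.0]
contact_force: [-1.0, 0.3, 5.3]
opening: 0.197
finger_force: 60.0
```

```bash
python3 -m handwheel '[[[0,0,0,-0.01,0],[0,0,0,-0.02,0],[0,0,0,-0.025,0],[0,0,0,-0.025,0],[0,0,0,-0.025,0],[0,0,0,-0.025,0],[0,0,0,-0.025,0],[0,0,0,-0.025,0],[0,0,0,-0.02,0],[0,0,0,0,0]]]'
python3 -m handwheel '[[[0,-0.012,0.003,0,0],[0,-0.027,0.006,0,0],[0,-0.027,0.006,0,0],[0,-0.027,0.006,0,0],[0,-0.027,0.006,0,0],[0,-0.027,0.006,0,0],[0,-0.027,0.006,0,0],[0,-0.027,0.006,0,0],[0,-0.027,0.006,0,0]]]'
python3 -m handwheel '[[[0,-0.027,0.006,0,0],[0,-0.027,0.006,0,0],[0,-0.027,0.006,0,0],[0,-0.027,0.006,0,0],[0,-0.027,0.006,0,0],[0,-0.027,0.006,0,0],[0,-0.027,0.006,0,0],[0,-0.024,0.006,0,0],[0,0,0,0,5.3],[0,0,0,0,5.3],[0,0,0,0,5.3],[0,0,0,0,0]]]'
python3 -m handwheel '[[[0,0,0,0,0],[0,0,0,0,0]]]'
python3 - <<'E'
from h import *
s=get_state();im=viewer.read_camera('wrist');cv2.imwrite('pics/w2.png',im)
M=R.from_quat(s['tcp_rot']).as_matrix();print(s['eef_pos'],np.degrees(np.arctan2(M[1,1],M[0,1])))
for n,z in (('easel',0),('easel_seat',.045),('side_stop',.07),('pointer_knob',.155),('tube_mouth',.116)):
    for r in viewer.pinpoint('wrist',n)[:1]:
        u,v=r['xy'][0]*640,r['xy'][1]*400;print(n,r['confidence'],u,v,atz(*ray('wrist',u,v,s),z))
E
```

```text
time: 5.62
eef_pos: [0.3693, 0.3292, 0.3624]
tcp_rot: [0.594, 0.804, 0.004, 0.002]
contact_force: [0.3, 0.0, -2.6]
opening: 0.198
finger_force: 59.3
time: 6.37
eef_pos: [0.4834, 0.1242, 0.3549]
tcp_rot: [0.594, 0.804, -0.001, -0.002]
contact_force: [0.8, -0.3, -4.0]
opening: 0.199
finger_force: 59.2
time: 7.37
eef_pos: [0.5916, -0.064, 0.3544]
tcp_rot: [0.701, 0.714, -0.001, -0.002]
contact_force: [0.3, 0.2, -4.7]
opening: 0.201
finger_force: 59.4
time: 7.53
eef_pos: [0.5919, -0.0637, 0.3562]
tcp_rot: [0.699, 0.715, -0.001, -0.001]
contact_force: [0.1, 0.1, -4.1]
opening: 0.2
finger_force: 59.4
[ 0.59190806 -0.06370494  0.35616075] 1.3129427785206456
side_stop 0.68 305.59999999999997 244.0 [ 0.5779611  -0.18559368  0.07      ]
```

View pics/w2.png

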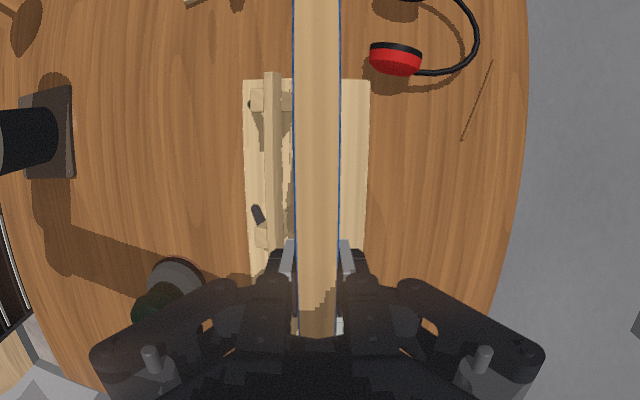

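The door hangs square in the fingers. Base corners are at (243,80) and (370,80), side edges run down to (251,280) and (363,250), and the backrest's top is at columns 264–281. I'll compute the easel pose from these.

```bash
python3 - <<'E'
from h import *
from scipy.optimize import least_squares
s=get_state()
L=[((243,80),'w',(-.105,.125)),((370,80),'w',(.095,.125)),((251,280),'w',(-.105,None)),((363,250),'w',(.095,None)),
   ((320,170),'top',(.095,.125)),((477.5,178.7),'top',(.095,-.36)),((477.5,246),'top',(-.105,-.36)),((314.3,233.3),'top',(-.105,.125))]
def loc(q,W): 
    c,t=np.cos(q[2]),np.sin(q[2]);d=W[:2]-q[:2];return np.array([c*d[0]+t*d[1],-t*d[0]+c*d[1]])
for sel in ('w','top','wtop'):
  def f(q):
    o=[]
    for p,k,b in L:
        if k not in sel: continue
        if k=='top' and sel=='w': continue
        W=atz(*(ray('wrist',*p,s) if k=='w' else ray('top',*p)),.018);l=loc(q,W)
        o+=[l[i]-b[i] for i in (0,1) if b[i] is not None]
    return o
  r=least_squares(f,[.58,-.06,0.02]);q=r.x;print(sel,q.round(4),np.degrees(q[2]).round(2),(r.fun*1e3).round(1))
# lip line in top crop, backrest top in wrist
for n,u,v in(('lipL',318.8,182.6),('lipR',401.2,189.2)): print(n,loc(q,atz(*ray('top',u,v),.068)))
for z in(.148,.155):
  for u in (264,281): print('back',z,loc(q,atz(*ray('wrist',u,72,s),z)))
print('stop',loc(q,atz(*ray('wrist',342,325,s),.1)))
for n,z in(('pointer_knob',.155),): 
  W=tri([ray('top',420,179),ray('scene',258,276)]);print(loc(q,W))
W=R.from_quat(s['tcp_rot']).as_matrix();print('tcp loc',loc(q,s['eef_pos']))
E
```

```text
w [ 0.5804 -0.0634  0.0106] 0.61 [ 1.6 -0.2 -1.4  0.2  0.3 -0.5]
top [ 0.5782 -0.0626  0.0238] 1.37 [-2.1 -2.8  3.8  0.3 -2.7  3.1  1.1 -0.7]
wtop [ 0.5794 -0.0628  0.0192] 1.1 [ 3.7  0.   0.7 -1.2 -0.6 -0.9 -4.  -2.1  4.2  1.1 -2.3  3.  -0.7 -0.8]
lipL [0.03656919 0.12103918]
lipR [ 0.03457982 -0.11945369]
back 0.148 [-0.04608381  0.1180324 ]
back 0.148 [-0.02672178  0.11731458]
back 0.155 [-0.04490876  0.1170575 ]
back 0.155 [-0.02593097  0.11635392]
stop [ 0.05539765 -0.25699877]
[ 0.04753847 -0.15985865]
tcp loc [ 0.01290879 -0.00121377]
```

```bash
python3 -m handwheel '[[[0,0.004,0.001,0,0],[0,0,0,0.015,0],[0,0,0,0.02,0],[0,0,0,0.02,0],[0,0,0,0.02,0],[0,0,0,0.02,0],[0,0,0,0.02,0],[0,0,0,0.015,0],[0,0,0,0.01,0],[0,0,0,0.006,0],[0,0,0,0,0],[0,0,0,0,0]]]'
python3 -m handwheel '[[[0,0,0,0.003,0],[0,0,0,0.003,0],[0,0,0,0,0]]]'
```

```text
time: 8.83
eef_pos: [0.5937, -0.0599, 0.2124]
tcp_rot: [0.7, 0.714, 0.0, 0.0]
contact_force: [0.7, 0.2, -3.9]
opening: 0.203
finger_force: 59.3
time: 9.08
eef_pos: [0.5933, -0.0599, 0.2059]
tcp_rot: [0.7, 0.714, 0.0, 0.0]
contact_force: [-0.2, 0.0, -3.9]
opening: 0.197
finger_force: 59.4
```

```bash
python3 -m handwheel '[[[0,0,0,0.002,0],[0,0,0,0.002,0],[0,0,0,0.002,0],[0,0,0,0,0]]]'
python3 -m handwheel '[[[0,0,0,0.002,0],[0,0,0,0.002,0],[0,0,0,0,0]]]'
python3 -m handwheel '[[[0,0,0,0.001,0],[0,0,0,0.001,0],[0,0,0,0,0]]]'
```

```text
time: 9.42
eef_pos: [0.593, -0.0598, 0.1991]
tcp_rot: [0.7, 0.714, -0.0, -0.0]
contact_force: [0.4, -0.1, -3.9]
opening: 0.2
finger_force: 59.4
time: 9.67
eef_pos: [0.593, -0.0598, 0.1951]
tcp_rot: [0.7, 0.714, -0.0, -0.0]
contact_force: [0.4, -0.6, -3.4]
opening: 0.2
finger_force: 59.4
time: 9.92
eef_pos: [0.5934, -0.0599, 0.195]
tcp_rot: [0.7, 0.714, 0.0, 0.0]
contact_force: [-3.4, 0.5, 1.5]
opening: 0.198
finger_force: 60.3
```

```bash
python3 -m handwheel '[[[0,-0.001,0,-0.001,0],[0,-0.001,0,0,0],[0,0,0,0,0]]]'
python3 -m handwheel '[[[0,-0.001,0,0,0],[0,-0.001,0,0,0],[0,0,0,0,0]]]'
```

```text
time: 10.17
eef_pos: [0.5935, -0.0617, 0.1951]
tcp_rot: [0.7, 0.714, 0.0, -0.0]
contact_force: [-1.8, 2.9, 1.6]
opening: 0.196
finger_force: 60.0
time: 10.42
eef_pos: [0.5936, -0.0627, 0.1952]
tcp_rot: [0.7, 0.714, 0.001, -0.001]
contact_force: [-1.6, 6.1, 1.6]
opening: 0.202
finger_force: 60.2
```

```bash
python3 -m handwheel '[[[0.022,0,0,0,0],[0.026,0,0,0,0],[0.03,0,-0.003,0.001,0],[0.03,0,-0.004,0,0],[0.03,0,-0.004,0,0],[0.032,0,-0.004,0,0],[0.034,0,-0.004,0,0],[0.036,0,-0.004,0,0],[0.036,0,0,0,0],[0.036,0,0,0,0]]]'
python3 - <<'E'
from h import *
a=viewer.read_camera('wrist');b=viewer.read_camera('scene');cv2.imwrite('pics/w3.png',np.vstack([cv2.resize(a,(480,300)),cv2.resize(b[150:350,180:500],(480,300))]))
E
```

```text
time: 11.25
eef_pos: [0.5702, -0.0644, 0.1939]
tcp_rot: [0.7, 0.714, 0.0, 0.0]
contact_force: [-0.7, 1.1, -0.1]
opening: 0.422
finger_force: 0.3
```

View pics/w3.png

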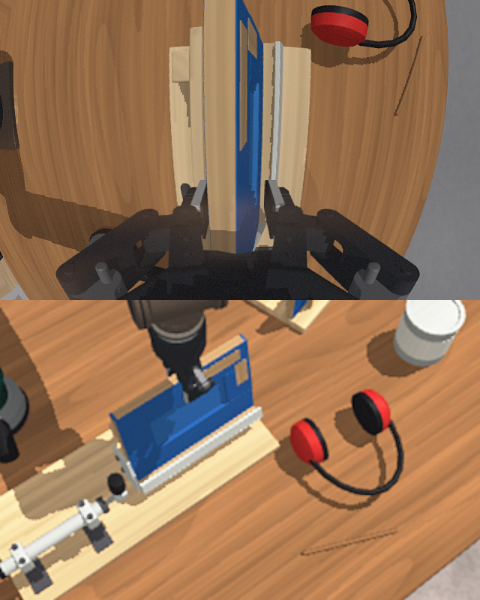

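The door is leaning on the rear finger, foot inside the lip, framed face outwards. I'll keep going.

```bash
python3 -m handwheel '[[[0.037,0,-0.004,0,0],[0.038,0,-0.004,0,0],[0.039,0,-0.004,0,0],[0.04,0,-0.004,0,0],[0.041,0,-0.004,0,0],[0.042,0,-0.004,0,0],[0.043,0,-0.004,0,0],[0.045,0,-0.004,0,0],[0.047,0,-0.002,0,0],[0.05,0,0,0,0],[0.05,0,0,0,0]]]'
python3 - <<'E'
from h import *
a=viewer.read_camera('wrist');b=viewer.read_camera('scene');cv2.imwrite('pics/w4.png',np.vstack([cv2.resize(a,(480,300)),cv2.resize(b[150:350,180:500],(480,300))]))
E
```

```text
time: 12.27
eef_pos: [0.5365, -0.0652, 0.194]
tcp_rot: [0.7, 0.714, 0.0, 0.0]
contact_force: [-0.6, 0.1, -1.0]
opening: 0.583
finger_force: 0.0
```

View pics/w4.png

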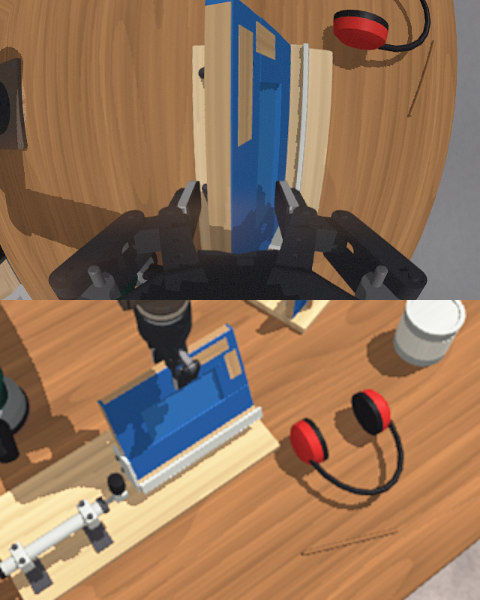

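The door is leaning, with the rear finger clear of it and 0 N on the fingers. I'll lift away and measure its corners.

```bash
python3 -m handwheel '[[[0.05,0,0,-0.02,0],[0.05,0,0,-0.03,0],[0.05,0,0,-0.03,0],[0.05,0,0,-0.03,0],[0.05,0,0,-0.03,0],[0.05,0.035,0,0,0],[0.05,0.035,0,0,0],[0.05,0.03,0,0,0],[0.05,0,0,0,0],[0.05,0,0,0,0]]]'
python3 - <<'E'
from h import *
s=get_state();a=viewer.read_camera('wrist');np.save('w5.npy',a)
o=np.zeros((600,800,3),np.uint8)
c=cv2.resize(a,(640,400));o[:400,:640]=c;t=viewer.read_camera('top');cv2.imwrite('pics/top5.png',t)
cv2.imwrite('pics/w5.png',c);import json;json.dump({k:np.array(s[k]).tolist() for k in('eef_pos','tcp_rot')},open('s5.json','w'));print(s['eef_pos'])
Z={'door_center':.128,'pointer_knob':.155,'side_stop':.07,'tube_mouth':.116}
def loc(W,q=(.5794,-.0628,.0192)):
    c,t=np.cos(q[2]),np.sin(q[2]);d=W[:2]-np.array(q[:2]);return np.array([c*d[0]+t*d[1],-t*d[0]+c*d[1]])
for n,z in Z.items():
  for cam in('wrist','top'):
    for r in viewer.pinpoint(cam,n)[:1]:
        u,v=r['xy'][0]*640,r['xy'][1]*400;print(n,cam,round(r['confidence'],2),round(u),round(v),loc(atz(*ray(cam,u,v,s),z)).round(4))
E
```

```text
time: 13.2
eef_pos: [0.5343, 0.0361, 0.3338]
tcp_rot: [0.699, 0.715, -0.0, 0.0]
contact_force: [0.1, -0.4, -0.8]
opening: 0.584
finger_force: 0.0
[0.53431251 0.03613421 0.33381475]
door_center wrist 0.65 336 252 [-0.0183  0.003 ]
door_center top 0.69 361 203 [-0.0289 -0.0014]
pointer_knob top 0.67 420 176 [ 0.052  -0.1544]
side_stop wrist 0.87 340 308 [-0.0039 -0.1261]
side_stop top 0.77 402 198 [ 0.0079 -0.1221]
tube_mouth wrist 0.36 333 252 [-0.0213 -0.0029]
tube_mouth top 0.69 427 182 [ 0.0476 -0.1822]
```

View pics/w5.png

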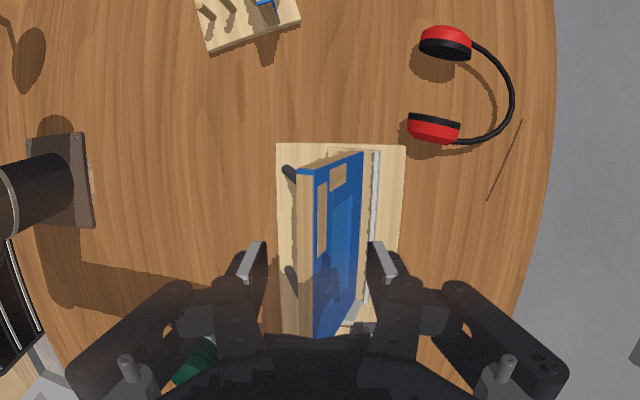

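The view shows the door leaning evenly, with +y end corners at top-back (297,170), top-front (314,171) and foot-front (363,153). I'll compare these with the expected corners.

```bash
python3 - <<'E'
from h import *
import json
s=json.load(open('s5.json'))
def loc(W,q=(.5794,-.0628,.0192)):
    c,t=np.cos(q[2]),np.sin(q[2]);d=W[:2]-np.array(q[:2]);return np.array([c*d[0]+t*d[1],-t*d[0]+c*d[1]])
for n,p,z in [('topback+y exp -58,120',(297,170),.205),('topfront+y exp -42,120',(314.5,171),.211),('footfront+y exp 17,120',(363,153),.051),('topfront-y',(315,338),.211),
  ('base NW -105,125',(277,143),.018),('base NE 95,125',(405,147),.018)]:
    print(n,loc(atz(*ray('wrist',*p,s),z)).round(4))
t=cv2.imread('pics/top5.png');w=np.load('w5.npy')
o=np.zeros((600,800,3),np.uint8)
o[:300]=cv2.resize(t[165:210,315:435],(800,300),interpolation=cv2.INTER_CUBIC)
o[300:,:]=cv2.resize(w[130:250,250:410],(800,300)) if 0 else 0
sc=viewer.read_camera('scene');cv2.imwrite('pics/sc5.png',sc)
o[300:]=cv2.resize(sc[200:305,160:440],(800,300),interpolation=cv2.INTER_CUBIC)
cv2.imwrite('pics/crop5.png',o)
E
```

```text
topback+y exp -58,120 [-0.0602  0.1199]
topfront+y exp -42,120 [-0.0446  0.1202]
footfront+y exp 17,120 [0.0219 0.1164]
topfront-y [-0.0437 -0.0651]
base NW -105,125 [-0.1016  0.1266]
base NE 95,125 [0.092  0.1233]
```

View pics/crop5.png

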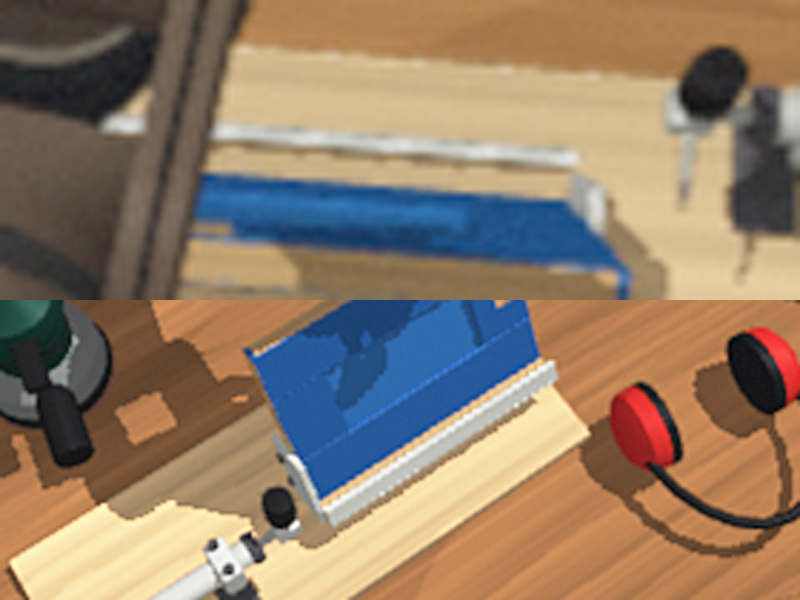

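```bash
python3 - <<'E'
from h import *
def loc(W,q=(.5794,-.0628,.0192)):
    c,t=np.cos(q[2]),np.sin(q[2]);d=W[:2]-np.array(q[:2]);return np.array([c*d[0]+t*d[1],-t*d[0]+c*d[1]])
for n,p,z in [('footR',(400.5,196),.0545),('footL',(351,191.7),.0545),('lipR',(396,189.7),.068),('lipL',(352.5,186),.068),('topfront -y exp -42,-120',(409.3,206),.211)]:
    print(n,loc(atz(*ray('top',*p),z)).round(4))
# predicted scene pixels of door corners (seated / foot out 5mm) vs picture
def proj(cam,W):
    p=viewer.camera_params(cam);f=200/np.tan(np.radians(p['fov_y'])/2);d=R.from_quat(p['attitude']).as_matrix().T@(W-p['xyz'])
    return np.array([p['cx']-f*d[0]/d[2],p['cy']+f*d[1]/d[2]])
def W(x,y,z,q=(.5794,-.0628,.0192)):
    c,t=np.cos(q[2]),np.sin(q[2]);return np.array([q[0]+c*x-t*y,q[1]+t*x+c*y,z])
for cam in('scene','top'):
  for d in(0,.006):
    o=[]
    for a,b in((0,0),(18,0),(18,170),(0,170)):
      th=np.radians(20)+d/.11;F=np.array([d*.94,.045+d*.342]);n=np.array([np.cos(th),np.sin(th)]);u=np.array([-np.sin(th),np.cos(th)])
      P=F+n*a*1e-3+u*b*1e-3
      for y in(-.12,.12): o.append(proj(cam,W(P[0],y,P[1])).round(1).tolist())
    print(cam,d,o)
  print('lip inner top',[proj(cam,W(.0342,y,.068)).round(1) for y in(-.12,.12)])
E
```

```text
footR [ 0.0176 -0.1204]
footL [0.0198 0.025 ]
lipR [ 0.032  -0.1045]
lipL [0.0337 0.0223]
topfront -y exp -42,-120 [-0.0477 -0.1175]
scene 0 [[266.7, 265.9], [343.8, 215.7], [270.1, 270.2], [347.8, 219.1], [248.6, 222.4], [336.0, 169.2], [245.0, 218.2], [331.6, 166.0]]
scene 0.006 [[267.8, 267.3], [345.1, 216.8], [271.2, 271.3], [349.1, 220.0], [247.8, 221.4], [335.1, 168.4], [244.4, 217.6], [330.9, 165.5]]
lip inner top [array([273.3, 273. ]), array([352.3, 220.8])]
top 0 [[399.6, 202.6], [318.3, 196.7], [400.2, 196.5], [318.7, 190.6], [410.3, 203.6], [315.4, 196.7], [409.7, 210.6], [314.9, 203.7]]
top 0.006 [[399.8, 200.5], [318.5, 194.6], [400.4, 194.5], [318.9, 188.6], [410.3, 204.9], [315.3, 198.0], [409.5, 211.9], [314.8, 205.0]]
lip inner top [array([401.4, 189.3]), array([319.1, 183.4])]
```

Top view and wrist view agree with the door seated to about 3–4 mm. To make sure the foot is fully in, I'll nudge it gently with the back of the open rear finger, low on the face.

```bash
python3 -m handwheel '[[[0.0854,-0.025,0.03,0,0],[0.0854,-0.025,0.03,0,0],[0.0854,-0.025,0.03,0,0],[0.0854,-0.025,0.03,0,0],[0.0854,0,0,0.03,0],[0.0854,0,0,0.035,0],[0.0854,0,0,0.035,0],[0.0854,0,0,0.035,0],[0.0854,0,0,0.035,0],[0.0854,0,0,0.035,0],[0.0854,0,0,0.03,0],[0.0854,0,0,0.015,0]]]'
python3 -m handwheel '[[[0.0854,0,0,0,0],[0.0854,0,-0.003,0,0],[0.0854,0,-0.003,0,0],[0.0854,0,0,0,0]]]'
```

```text
time: 14.75
eef_pos: [0.6535, -0.0621, 0.0784]
tcp_rot: [0.7, 0.714, -0.002, -0.003]
contact_force: [-0.3, 0.1, -0.0]
opening: 1.002
finger_force: 0.0
time: 15.08
eef_pos: [0.6518, -0.0631, 0.0869]
tcp_rot: [0.7, 0.714, 0.001, 0.002]
contact_force: [0.2, -0.4, 0.6]
opening: 0.997
finger_force: 0.0
```

```bash
python3 -m handwheel '[[[0.0854,0,-0.002,0,0],[0.0854,0,-0.002,0,0],[0.0854,0,0,0,0]]]'
```

```text
time: 15.33
eef_pos: [0.6465, -0.0629, 0.0849]
tcp_rot: [0.7, 0.714, 0.0, 0.001]
contact_force: [0.6, -0.2, -0.1]
opening: 1.003
finger_force: 0.0
```

```bash
python3 -m handwheel '[[[0.0854,0,-0.002,0,0],[0.0854,0,-0.002,0,0],[0.0854,0,0,0,0]]]'; python3 -m handwheel '[[[0.0854,0,-0.002,0,0],[0.0854,0,0,0,0],[0.0854,0,0,0,0]]]';  python3 -m handwheel '[[[0.0854,0,-0.002,0,0],[0.0854,0,0,0,0],[0.0854,0,0,0,0]]]'
```

```text
time: 15.58
eef_pos: [0.6419, -0.0629, 0.0837]
tcp_rot: [0.7, 0.714, -0.0, -0.0]
contact_force: [-0.0, -0.9, 0.3]
opening: 0.998
finger_force: 0.0
time: 15.83
eef_pos: [0.6402, -0.0629, 0.0836]
tcp_rot: [0.7, 0.714, -0.0, -0.0]
contact_force: [0.7, 0.0, -0.4]
opening: 1.0
finger_force: 0.0
time: 16.08
eef_pos: [0.6383, -0.063, 0.0837]
tcp_rot: [0.7, 0.714, -0.0, -0.0]
contact_force: [-0.4, -0.1, 1.1]
opening: 0.998
finger_force: 0.0
```

```bash
for i in 1; do python3 -m handwheel '[[[0.0854,0,-0.002,0,0],[0.0854,0,0,0,0],[0.0854,0,0,0,0]]]'; python3 -m handwheel '[[[0.0854,0,-0.002,0,0],[0.0854,0,0,0,0],[0.0854,0,0,0,0]]]'; python3 -m handwheel '[[[0.0854,0,-0.001,0,0],[0.0854,0,0,0,0],[0.0854,0,0,0,0]]]';done
```

```text
time: 16.33
eef_pos: [0.6363, -0.063, 0.0837]
tcp_rot: [0.7, 0.714, -0.0, -0.0]
contact_force: [0.4, -0.2, 0.6]
opening: 0.998
finger_force: 0.0
time: 16.58
eef_pos: [0.6343, -0.0631, 0.0837]
tcp_rot: [0.7, 0.714, -0.0, -0.0]
contact_force: [0.2, 0.2, -0.3]
opening: 0.997
finger_force: 0.0
time: 16.83
eef_pos: [0.6333, -0.0631, 0.0837]
tcp_rot: [0.7, 0.714, 0.0, 0.0]
contact_force: [0.2, -0.0, -0.4]
opening: 0.996
finger_force: 0.0
```

```bash
python3 -m handwheel '[[[0.0854,0,-0.002,0,0],[0.0854,0,0,0,0],[0.0854,0,0,0,0]]]'; python3 -m handwheel '[[[0.0854,0,-0.002,0,0],[0.0854,0,0,0,0],[0.0854,0,0,0,0]]]'; python3 -m handwheel '[[[0.0854,0,-0.001,0,0],[0.0854,0,0,0,0],[0.0854,0,0,0,0]]]'
python3 - <<'E'
from h import *
w=viewer.read_camera('wrist');cv2.imwrite('pics/w6.png',w)
E
```

```text
time: 17.08
eef_pos: [0.6313, -0.0632, 0.0838]
tcp_rot: [0.7, 0.714, 0.0, 0.0]
contact_force: [0.6, -0.1, -0.8]
opening: 0.995
finger_force: 0.1
time: 17.33
eef_pos: [0.63, -0.0632, 0.0841]
tcp_rot: [0.7, 0.714, 0.001, 0.001]
contact_force: [3.2, 0.0, 0.2]
opening: 1.001
finger_force: 1.1
time: 17.58
eef_pos: [0.6286, -0.0633, 0.0839]
tcp_rot: [0.7, 0.714, 0.0, 0.0]
contact_force: [2.8, -0.8, -1.1]
opening: 0.998
finger_force: 1.3
```

View pics/w6.png

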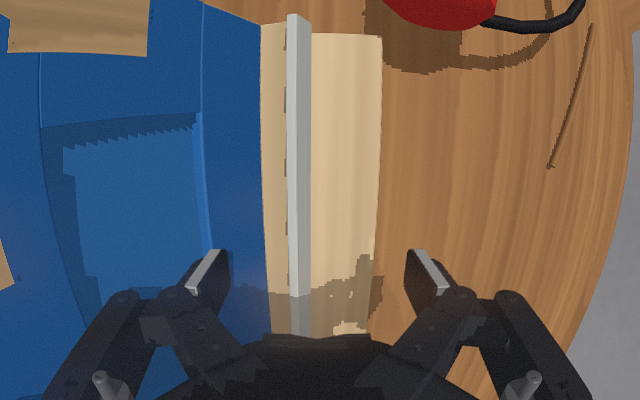

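Contact now: the rear finger touches the lower rail, and the foot is inside the lip at columns 262–290. I'll push a little further until the force builds.

```bash
python3 -m handwheel '[[[0.0854,0,-0.001,0,0],[0.0854,0,0,0,0],[0.0854,0,0,0,0]]]'; python3 -m handwheel '[[[0.0854,0,-0.001,0,0],[0.0854,0,0,0,0],[0.0854,0,0,0,0]]]'; python3 -m handwheel '[[[0.0854,0,-0.001,0,0],[0.0854,0,0,0,0],[0.0854,0,0,0,0]]]'
```

```text
time: 17.88
eef_pos: [0.6283, -0.0633, 0.0843]
tcp_rot: [0.7, 0.714, 0.001, 0.001]
contact_force: [4.9, -0.2, -1.1]
opening: 1.004
finger_force: 1.1
time: 18.13
eef_pos: [0.6283, -0.0634, 0.0849]
tcp_rot: [0.7, 0.714, 0.002, 0.002]
contact_force: [7.3, 0.9, 0.0]
opening: 1.0
finger_force: 1.3
time: 18.38
eef_pos: [0.6282, -0.0636, 0.0854]
tcp_rot: [0.7, 0.714, 0.002, 0.003]
contact_force: [9.6, 0.1, -0.9]
opening: 0.997
finger_force: 1.6
```

```bash
python3 -m handwheel '[[[0.0854,0,0.015,0,0],[0.0854,0,0.02,-0.01,0],[0.0854,0,0,-0.03,0],[0.0854,0,0,-0.035,0],[0.0854,0,0,-0.035,0],[0.0854,0,0,-0.035,0],[0.0854,0,0,-0.035,0],[0.0854,-0.032,-0.005,-0.03,0],[0.0854,-0.032,-0.006,0,0],[0.0854,-0.032,-0.006,0,0],[0.0854,-0.032,-0.006,0,0],[0.0854,-0.03,0,0,0]]]'
python3 -m handwheel '[[[0.0854,0,0,0,7],[0.0854,0,0,0,7],[0.0854,0,0,0,7],[0.0854,0,0,0,7],[0.0854,0,0,0,7],[0.0854,0,0,0,7],[0.0854,0,0,0,7],[0.0854,0,0,0,7],[0.0854,0,0,0,7],[0.0854,0,0,0,7],[0.0854,0,0,0,7],[0.0854,0,0,0,7]]]'
python3 -m handwheel '[[[0.0854,0,0,0,6],[0.0854,0,0,0,0],[0.0854,0,0,0,0]]]'
python3 - <<'E'
from h import *
s=get_state();a=viewer.read_camera('wrist');cv2.imwrite('pics/w7.png',a)
M=R.from_quat(s['tcp_rot']).as_matrix();print(s['eef_pos'],np.degrees(np.arctan2(M[1,1],M[0,1])))
for n,z in(('pointer_knob',.155),('tube_mouth',.116),('door_center',.128)):
    for r in viewer.pinpoint('wrist',n)[:1]:
        u,v=r['xy'][0]*640,r['xy'][1]*400;W=atz(*ray('wrist',u,v,s),z);print(n,r['confidence'],u,v,W,M.T@(W-s['eef_pos']))
E
```

```text
time: 19.38
eef_pos: [0.6389, -0.2203, 0.2918]
tcp_rot: [0.7, 0.714, -0.001, -0.002]
contact_force: [0.2, 0.3, -0.7]
opening: 0.999
finger_force: 0.0
time: 20.38
eef_pos: [0.6397, -0.2188, 0.2911]
tcp_rot: [0.998, 0.06, -0.002, -0.001]
contact_force: [0.3, -0.3, -0.5]
opening: 1.002
finger_force: 0.0
time: 20.63
eef_pos: [0.6401, -0.2189, 0.2913]
tcp_rot: [1.0, 0.012, -0.001, -0.0]
contact_force: [-0.1, -0.2, 0.4]
opening: 0.999
finger_force: 0.0
[ 0.64009437 -0.21889276  0.29131766] -88.65329529073112
pointer_knob 0.61 319.616 203.39999999999998 [ 0.6274239  -0.22200924  0.155     ] [-0.01238485  0.0029574   0.13634745]
tube_mouth 0.59 339.776 191.2 [ 0.62977254 -0.24371201  0.116     ] [-0.01044533  0.02474929  0.17532024]
door_center 0.68 180.79999999999998 244.32 [ 0.56573923 -0.06302781  0.128     ] [-0.07024506 -0.15740211  0.16366256]
```

View pics/w7.png

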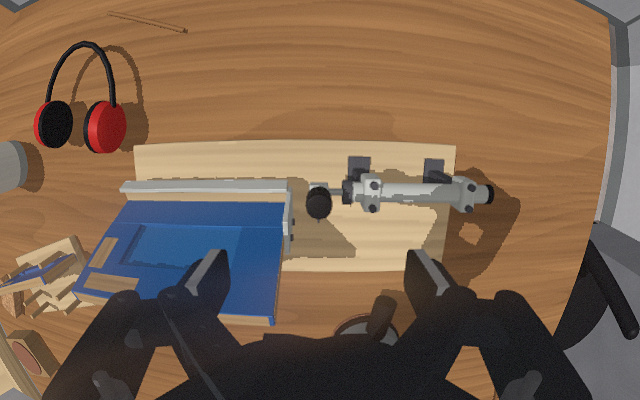

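The wrist view shows the door tight against the side stop (column 288), and the knob at (319,203) with the tube mouth at (345,192). Next: descend, then check before gripping.

```bash
python3 -m handwheel '[[[0.06,-0.011,0.003,0,0],[0.06,0,0,0.03,0],[0.06,0,0,0.03,0],[0.06,0,0,0.03,0],[0.06,0,0,0.03,0],[0.06,0,0,0.02,0],[0.06,0,0,0.012,0],[0.06,0,0,0,0],[0.06,0,0,0,0],[0.06,0,0,0,0]]]' 40
python3 - <<'E'
from h import *
s=get_state();a=viewer.read_camera('wrist');cv2.imwrite('pics/w8.png',a)
for n in('pointer_knob','tube_mouth'):
    for r in viewer.pinpoint('wrist',n)[:1]: print(n,r['confidence'],r['xy'][0]*640,r['xy'][1]*400)
E
```

```text
time: 21.67
eef_pos: [0.631, -0.2231, 0.1424]
tcp_rot: [1.0, 0.01, 0.002, 0.001]
contact_force: [-0.3, -0.9, -0.1]
opening: 0.702
finger_force: 0.0
pointer_knob 0.77 310.272 267.4
tube_mouth 0.83 356.608 238.20000000000002
```

View pics/w8.png

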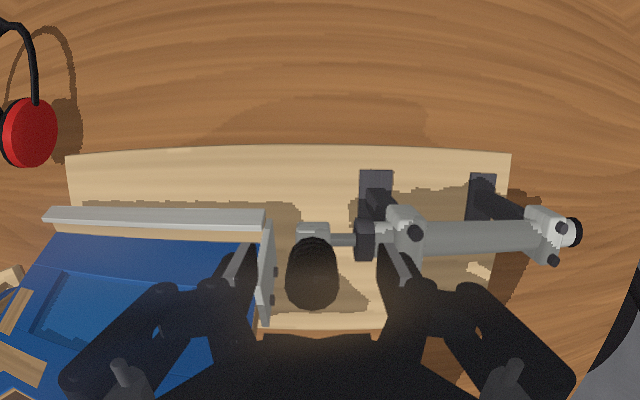

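```bash
python3 -m handwheel '[[[0.06,0,-0.0015,0.002,0],[0.03,0,0,0,0],[0.03,0,0,0,0],[0.03,0,0,0,0],[0.03,0,0,0,0]]]' 40
python3 -m handwheel '[[[0,0,0,0,0],[0,0,0,0,0],[0,0,0,0,0],[0,0,0,0,0],[0,0,0,0,0],[0,0,0,0,0]]]' 40
```

```text
time: 22.23
eef_pos: [0.6299, -0.2208, 0.1381]
tcp_rot: [1.0, 0.01, 0.0, 0.0]
contact_force: [-0.7, 0.4, 0.1]
opening: 0.35
finger_force: 0.0
time: 22.73
eef_pos: [0.6299, -0.2208, 0.1381]
tcp_rot: [1.0, 0.01, -0.0, -0.0]
contact_force: [-1.6, 1.1, 1.4]
opening: 0.272
finger_force: 39.2
```

```bash
python3 -m handwheel '[[[0,0,-0.004,0,0],[0,0,-0.007,0,0],[0,0,-0.007,0,0],[0,0,-0.007,0,0],[0,0,-0.007,0,0],[0,0,-0.007,0,0],[0,0,-0.007,0,0],[0,0,-0.007,0,0],[0,0,-0.007,0,0],[0,0,-0.007,0,0],[0,0,-0.005,0,0],[0,0,-0.003,0,0]]]' 60
python3 -m handwheel '[[[0,0,0,0,0],[0,0,0,0,0],[0,0,0,0,0]]]'
python3 - <<'E'
from h import *
s=get_state();print(s['eef_pos'],s['contact_force'])
a=viewer.read_camera('wrist');np.save('w9.npy',a)
for n in('tube_mouth','pointer_knob','pointer'):
    for r in viewer.pinpoint('wrist',n)[:1]: print(n,r['confidence'],r['xy'][0]*640,r['xy'][1]*400)
g=cv2.cvtColor(a,cv2.COLOR_BGR2GRAY)
for v in range(196,250,3): print(v,' '.join(f'{x:3d}' for x in g[v,300:480:4]))
E
```

```text
time: 23.73
eef_pos: [0.6289, -0.146, 0.1382]
tcp_rot: [1.0, 0.011, 0.001, 0.001]
contact_force: [1.1, -7.8, -1.4]
opening: 0.264
finger_force: 58.8
time: 23.98
eef_pos: [0.6289, -0.1463, 0.1382]
tcp_rot: [1.0, 0.011, 0.001, 0.001]
contact_force: [2.3, -5.5, -1.7]
opening: 0.261
finger_force: 58.8
[ 0.62887502 -0.14626001  0.13823568] [ 2.28800484 -5.51250982 -1.66778788]
tube_mouth 0.6 473.6 236.79999999999998
pointer_knob 0.79 316.8 272.40000000000003Traceback (most recent call last):
  File "<stdin>", line 5, in <module>
ValueError: it knows: door_center, drawer_front_center, ear_defenders, easel, easel_seat, paint_tin, pointer_knob, rack, sander, side_stop, tube_mouth
```

```bash
python3 - <<'E'
import numpy as np,cv2
g=cv2.cvtColor(np.load('w9.npy'),cv2.COLOR_BGR2GRAY)
print('    ',' '.join(f'{x:3d}' for x in range(400,500,3)))
for v in range(212,264,3): print(v,' '.join(f'{x:3d}' for x in g[v,400:500:3]))
E
```

```text
400 403 406 409 412 415 418 421 424 427 430 433 436 439 442 445 448 451 454 457 460 463 466 469 472 475 478 481 484 487 490 493 496 499
212 121 120 123 121 121 121 121 122 120 123 122 118 122  53  56  55  52  55  46  43  44  43  44  45  48  48  44  45  49  40  46 118 108 111
215 123 124 124 122 122 126 124 126 124 120 125 123  87  56  54  55  53  56  53  47  43  47  48  48  48  43  46  46  45  47  49 111 109 112
218 123 126 126 124 123 125 124 124 127 124 122 124  58  51  55  50  52  52  51  54  51  47  51  47  40  44  46  48  54  50  46 110 110 116
221 123 121 122 121 125 123 123 124 120 124 120 120  36  51  53  53  56  53  52  52  49  53  45  48  44  50  49  48  51  53  52 114 113 111
224 120 119 118 119 118 119 118 119 118 118 116 120 115 114 115 115 115 120 120 120 116 117 121  47  44  47  46  52  46  52  55  44 117 122
227 118 116 114 116 117 119 118 115 116 119 117 115 115 116 116 116 115 115 117 114 115 113  64  44  50  51  41  43  52  54  50  50 124 120
230 115 115 118 116 114 117 115 117 114 118 113 118 115 116 115 114 112 115 113 116 117 113  38  40  42  40  50  44  53  56 
[... 855 characters left out ...]

251 121 122 138 186 187 187 186 188 150 124 126 125 124 127 124 124 129 126 122 128 128 124 127  49  49  50  49  52  56  51  55  50 122 120
254 127 125 143 188 188 187 186 185 188 163 127 123 125 124 124 124 126 125 124 124 125 126 124  50  45  49  48  51  46  50  52 116 108 110
257 116 113 176 174 175 176 176 175 174 150 124 122 119 120 121 120 119 118 116 116 118 123 123 127  51  44  47  49  56  66 114 112 109 114
260 115 114 177 175 176 176 176 176 175 111 113 117 117 115 113 115 112 113 114 113 116 117 115 113 113 115 116 113 112 113 113 113 108 111
263 118 114 147 176 174 174 174 175 165 113 113 114 114 118 117 116 116 111 117 115 111 115 116 114 109 162 151 118 119 114 116 114 117 112
```

```bash
python3 - <<'E'
from h import *
s=get_state();a=np.load('w9.npy');g=cv2.cvtColor(a,cv2.COLOR_BGR2GRAY).astype(int)
for v in range(228,250,2): print(v,' '.join(f'{x:3d}' for x in g[v,460:500]))
p=viewer.camera_params('wrist');f=200/np.tan(np.radians(p['fov_y'])/2);H=np.array(p['hand_eye']);M=R.from_quat(s['tcp_rot']).as_matrix()
def proj(W):
    d=H[:3,:3].T@(M.T@(W-s['eef_pos'])-H[:3,3]);t=np.arctan2(np.hypot(d[0],d[1]),-d[2]);h=np.hypot(d[0],d[1])
    return np.array([p['cx']+f*t*d[0]/h,p['cy']-f*t*d[1]/h])
x0=s['eef_pos'][0]+.0015;th=np.linspace(0,2*np.pi,120)
for ym in np.arange(-.25,-.234,.002):
    E=np.array([proj(np.array([x0+.0135*np.cos(t),ym,.116+.0135*np.sin(t)])) for t in th])
    rod=np.array([proj(np.array([x0+.004*np.cos(t),ym,.116+.004*np.sin(t)])) for t in th])
    r2=np.array([proj(np.array([x0+.004*np.cos(t),ym+.0015,.116+.004*np.sin(t)])) for t in th])
    print(round(ym,4),'disc u',E[:,0].min().round(1),E[:,0].max().round(1),'v',E[:,1].min().round(1),E[:,1].max().round(1),'rod u',rod[:,0].min().round(1),rod[:,0].max().round(1),'ring edge',r2[:,0].max().round(1),'rod v',rod[:,1].min().round(1),rod[:,1].max().round(1))
E
```

```text
228 112 113 113 114 115  97  46  45  48  46  50  45  47  47  49  43  49  43  45  43  52  42  52  53  53  51  53  53  52  53  53  47  53  53  51 101 125 122 123 123
230 117 115 115 113 115  92  38  42  48  40  48  43  42  47  48  40  47  50  50  48  47  44  49  56  53  51  53  56  56  53  55  58  53  54  52  53 112 124 123 121
232 110 108 109 109 103  82  77  72  76  83  84  83  83  65  39  37  45  44  49  48  49  50  50  52  52  57  51  52  52  56  51  44  56  53  53  51 101 126 127 124
234 103 100 102  98 102  99 102 105 102 106 101 102 104 108  75  29  41  48  43  46  44  43  51  49  53  51  58  55  58  50  54  55  55  53  58  52  78 119 125 125
236 105 107 105 107 105 106 105 102 107 106 106 102 107 108 110  39  32  46  45  47  38  50  45  49  54  56  49  53  53  51  56  59  57  59  55  54  88 121 124 123
238 108 107 108 102 109 104 109 108 108 108 108 108 109 108 110  68  25  46  43  39  43  51  48  46  55  53  55  60  52  54  55  54  54  55  57  52  80 124 126 125
240 104 104 108 109 108 109 108 108 105 111 105 110 107 106 112  40  21  44  45  39  48  48  48  46  56  52  51  50 
[... 737 characters left out ...]
257.4 rod u 475.5 481.6 ring edge 479.6 rod v 230.1 242.6
-0.248 disc u 466.3 486.7 v 215.3 257.6 rod u 473.0 479.0 ring edge 477.0 rod v 230.2 242.7
-0.246 disc u 463.8 484.0 v 215.2 257.7 rod u 470.4 476.3 ring edge 474.3 rod v 230.2 242.8
-0.244 disc u 461.3 481.2 v 215.2 257.8 rod u 467.8 473.7 ring edge 471.7 rod v 230.2 242.8
-0.242 disc u 458.7 478.5 v 215.2 257.9 rod u 465.2 471.0 ring edge 468.9 rod v 230.3 242.9
-0.24 disc u 456.2 475.7 v 215.2 258.1 rod u 462.5 468.3 ring edge 466.2 rod v 230.3 243.0
-0.238 disc u 453.6 472.8 v 215.2 258.2 rod u 459.8 465.5 ring edge 463.4 rod v 230.3 243.1
-0.236 disc u 450.9 470.0 v 215.2 258.3 rod u 457.1 462.7 ring edge 460.6 rod v 230.4 243.1
```

The ring's leading half shows as a 2-pixel dark band at columns 475–477, and I predict 475.9 with the ring level. The 74.5 mm of travel and the 6–7 N spring pull agree with that. I'll hold and hand in.

```bash
python3 -m handwheel '[[[0,0,0,0,0],[0,0,0,0,0],[0,0,0,0,0],[0,0,0,0,0],[0,0,0,0,0],[0,0,0,0,0]]]'; python3 -c "
from plant import sign_off
print(sign_off())"
```

```text
time: 24.63
eef_pos: [0.6289, -0.1464, 0.1382]
tcp_rot: [1.0, 0.011, 0.001, 0.001]
contact_force: [2.2, -5.8, -1.6]
opening: 0.261
finger_force: 58.8
the job is handed in; nothing more can be done
None
```

I handed the job in at 24.6 s: the door is leaning on the easel against the side stop and let go, and the knob is still held with the rod drawn out about 74.5 mm, ring at the tube mouth; no verdict came back, and I viewed 12 pictures, over the limit of 10.

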